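# Cover the clean burs, then open the soaking jar whose thread hand is unknown

### The job

Cover the clean burs before anything can drip on them: press the raised side of the white tub's lid down until the lid sits fully home and level. Then unscrew the knobbed steel cap of the soaking jar - which way its quarter-turn thread loosens cannot be seen and may be either, so try one way and, if it comes up against its stop, the other, without forcing it - and lift it straight off. Finish while still holding the cap level in the gripper, right above the jar and at least 6 cm clear of its place on the neck, with the tub shut and everything else on the counter left where it stands.

Things in the scene. Friction and masses are not known exactly. Their poses are not given: they have to be found in the camera images.
- jar: amber glass soaking jar, fixed upright to the counter by its round steel foot (92 mm across, 10 mm high). Body 72 mm across up to 60 mm, neck 36 mm across up to its rim at 84 mm. Origin under its centre, z up. Its place differs from start to start; its yaw says nothing about the thread
- jar_rim (a point): centre of the jar's mouth, 84 mm over the counter, under the cap. The neck's quarter-turn thread is hidden by the cap: two ribs over the cap's two lugs, and a stop on one side only. Until it is turned far enough the cap can be raised only 2 mm. Which way it loosens differs from start to start
- cap: loose steel cap (60 to 130 g) on the jar's neck: fluted skirt and plate 66 mm across, 25 mm high, with a round knurled knob on top (51 mm high in all). Origin at the centre of its lower edge, z up: it starts 64 mm above the jar's origin and lifts straight off
- cap_knob (a point): centre of the cap's round knob (36 mm across, 26 mm high, coaxial with the jar, 89 to 115 mm over the counter), gripped from above at any yaw. It turns at under 0.06 N m. The wrong way it meets a hard stop after 0.1 to 0.6 rad. The right way it turns freely and lifts off once turned 1.05 to 1.6 rad from where it started (1.3 to 2.0 rad back from the wrong way's stop; then comes another stop)
- tub: round white plastic tub of clean burs, 84 mm across, rim at 55 mm, fixed to the counter by a non-slip foot. Origin under its centre, z up; its +x points to where the lid stands up. Position and yaw differ from start to start
- tub_lid (a joint): angle of the tub's lid (rad): 0 = fully home and level, starts 0.12 to 0.24. The lid, a flat white disc 89 mm across and 6 mm thick, is caught on the rim on the tub's -x side and tips about that edge; its +x side stands up. Stiff (some 5 N pressed down at lid_edge), it stays where it is left; when home its top is 61 mm over the counter and it stops hard
- lid_edge (a point): point on the top of the lid near its raised edge (32 mm from the lid's centre, 12 mm inside the edge, on the tub's +x side), where to press down
- cup: bystander, to be left alone: white plastic rinsing cup, rim 60 mm across, 62 mm high, between the tub and the jar; origin under its centre
- bur_block: bystander, to be left alone: grey bur stand, 66 x 50 x 30 mm with steel pins to 47 mm, behind the cup; origin under its centre
- cream_jar: bystander, to be left alone: closed white ceramic jar with a smooth flat steel lid and no knob, 64 mm across, 55 mm high; origin under its centre
- bowl: bystander, to be left alone: steel bowl, 100 mm across, 35 mm high; origin under its centre
- mirror: bystander, to be left alone: hand mirror lying flat, disc 84 mm across with a 100 mm handle to its +y, 7 mm thick; origin under the disc's centre
- rinse_bottle: bystander, to be left alone: clear bottle, 60 mm across, 140 mm high; origin under its centre

How it is judged:
On the way, in this order (a step that is already met when the one before it is completed fails the run):
1. the tub's lid is home and level, the cap still on the jar (value of joint tub_lid below 0.03 rad and z of cap in the frame of jar below 0.07 m), for 0.2 s.
2. the cap has come off the neck, in the gripper (value of joint tub_lid below 0.03 rad and z of cap in the frame of jar above 0.095 m and contact force between cap and the fingers above 0.5 N), for 0.2 s.
At the end, for the whole second after the job is handed in: the tub's lid is within 0.03 rad of home; the cap is held by the fingers, still, not touching the jar, level within 0.3 rad, its centre within 40 mm of the jar's axis and at least 50 mm above its place on the neck (value of joint tub_lid below 0.03 rad and z of cap in the frame of jar above 0.114 m and horizontal distance between cap and jar below 0.04 m and angle between cap's own z axis and vertical below 0.3 rad and contact force between cap and the fingers above 0.5 N and contact force between cap and jar below 0.05 N and linear speed of cap below 0.03 m/s); the arm keeps its last pose, push and grip.
It fails at once if the cap is wrenched or pulled against the neck with more than 60 N (contact force between cap and jar above 60 N).
It fails at once if a bystander is pushed more than 30 mm or tipped over (distance of any of cup, bur_block, cream_jar, bowl, mirror, rinse_bottle from where it was at the start of the episode above 0.03 m or angle between any of cup, bur_block, cream_jar, bowl, mirror, rinse_bottle's own z axis and vertical above 0.5 rad).
It also fails if it takes over 64 s, if anything falls off the work surface, if the arm or the gripper's body presses on something with over 40 N, if the wrist force passes 120 N, or if a joint passes its speed limit or range.

### The arm

A 6-joint arm with a two-finger parallel gripper is mounted at the origin on the work surface. World frame = base frame: x ahead of the robot, y to its left, z up, the work surface at z = 0. Lengths are in m, angles in rad, forces in N, time in s.
With the tool pointing down it reaches from about 0.225 to 0.875 m from the base axis. Payload 3.4 kg.
Tool frame: the origin (TCP) lies on the centre line of the jaws, within the pads' length; the fingertips stand 14 mm ahead of it and the grasp point (between the pads) lies 5 mm behind it; z points along the fingers, y is the line along which they close (so a half turn about z gives the same grasp; the last joint's range is limited). The gripper opens to 85 mm and grips with 20 to 120 N. Pads are 22 mm wide; open, the fingers measure 114 mm over their backs; the gripper's body (76 mm by 85 mm) begins 54 mm behind the grasp point. The pads swing forward as they close: fully open they stand 13 mm farther back than shut.
Start: joints at [-1.236, 0.276, 1.505, -0, 1.361, -0.121], TCP at [0.253, -0.516, 0.245] pointing down, gripper open.
Joint ranges: [-2.89, 2.89], [-0.75, 2.08], [0.22, 2.7], [-1.18, 4.32], [0.11, 2.71], [-2.7, 2.7]. Speed limits (rad/s): [2.57, 2.57, 3.14, 3.14, 3.14, 3.14].

### API

Orientations are given as a unit quaternion [w, x, y, z].
In Python, from rig import manip, eyes gives the robot as it stands.
- The arm moves only by the shell command python3 -m creep 'ROWS' [FORCE]. ROWS is JSON, a list of rows, each a list of 5 numbers: the opening, from 0 (shut) to 1 (fully open), then the shift along the tool's x, y, z normalised to -1 to 1, where 1 is 0.5 m, then the turn about the tool's z normalised to -1 to 1, where 1 is 360 degrees. In form: [[fingers, dx, dy, dz, spin], ...]. A call has 1 to 10 rows; each row is the pose to reach, as a shift and turn from the pose commanded when the call began, along the tool's axes at that moment, turning the shorter way round; what a row does not reach only later rows make up. A row lasts 1/10 s, in which the tool goes at most 50 mm and 8.59 degrees, less where a joint would pass 70% of its speed; a pose out of reach is approached as far as the arm can. A call with a number of a shift or a turn outside -1 to 1 is refused whole. A call with a gripper value outside its range is refused whole. The fingers move at their own pace and stop on an object; FORCE is the grip in N (left out, the last holds). Time passes only in rows, so rows that repeat a pose let the fingers close. It gives the time, the measured TCP pose, the force, the opening and the grip force at its end, in the units of the state.
- manip.get_state(): the state, without advancing time (a new reading comes with each control period).
- eyes.get_image(name): name is "scene" or "top"; returns a dict with "frame" (420x560x3 uint8, red, green, blue), "fx", "fy", "cx", "cy" (pixels), "k1" (the pictures are not rectified: a ray, as slopes to the right and down, at radius r is drawn at 1 + k1 r^2 times it, then the intrinsics apply), "R" (3x3) and "t" (3): a world point X has camera coordinates R X + t. Camera axes: x right, y down, z forward; pixel columns grow to the right and rows downward; lengths in m; the calibration is good to about 2 mm. A picture is of the moment at which its call begins. There is no depth.
- manip.sign_off(): hands the job in; it is judged then, once.
Trained networks look in the newest picture that a camera, given by its name, has taken for a name from the list of things; names that differ only in an ending like _2 or _b are one class to them, and where a whole thing is asked for, a point or a joint stands for the part that bears it (a point fixed in the world has none). Each returns a list of dicts, best first, with "confidence" (0 to 1); they miss things now and then, are a little off and sometimes report something else, mostly with a low value. They report only what shows in the picture. A call takes as long as a camera call.
- eyes.regions_of(camera, label): "mask" (420x560 bool, what is visible of it) and "bbox" ([left, top, right, bottom] in pixels, round what is visible of it).
- eyes.place_of(camera, label): "centre" ([column, row] in pixels: a listed point, or the origin of a listed thing).
The state is a dict: "clock": time; "qpos": joint angles; "qd": joint speeds; "effort": joint torques, N m; "position": TCP position; "ee_rot": TCP orientation; "contact_force": force on the tool from outside, world axes, zero at the start; "moment": the same for the moment, N m; "width": finger opening in m; "gripper_force": force on a finger pad.
Only numpy, scipy, OpenCV 4.12 (cv2) and the standard library are available. Lean on these libraries where they do the work, as an engineer would, in place of code of your own. Each camera call takes 0.05 s, during which the arm holds its last target. There are 200 camera calls.

## Working session

There is one attempt and no reset: what is moved stays moved. The work goes in short steps, Python scripts to look and compute and a shell command to move; the robot and the scene stay as the last step left them, time stands still between calls to the robot, and variables do not carry over. Pictures are saved under pics/ and viewed, at most 10 in all, crops included, and the job is handed in when it is done.

```bash
mkdir -p pics; cat > h.py <<'E'
import numpy as np, cv2
from rig import manip, eyes
def ray(im,uv):
    K=np.array([[im['fx'],0,im['cx']],[0,im['fy'],im['cy']],[0,0,1.]])
    p=((np.array(uv,float)-[im['cx'],im['cy']])/[im['fx'],im['fy']])
    rd=np.hypot(*p); r=rd
    for _ in range(30): r=rd/(1+im['k1']*r*r)
    s=p*(r/rd if rd>0 else 1)
    R=np.array(im['R']);t=np.array(im['t'])
    return -R.T@t, R.T@np.array([s[0],s[1],1])
def at_z(im,uv,z):
    o,d=ray(im,uv); return o+d*(z-o[2])/d[2]
def tri(ims,uvs):
    A=np.zeros((3,3));b=np.zeros(3);
    for im,uv in zip(ims,uvs):
        o,d=ray(im,uv);d=d/np.linalg.norm(d);P=np.eye(3)-np.outer(d,d);A+=P;b+=P@o
    x=np.linalg.solve(A,b)
    return x
E
python3 - <<'E'
from h import *
ims={}
for c in('scene','top'):
    ims[c]=eyes.get_image(c); cv2.imwrite(f'pics/{c}0.png',ims[c]['frame'][:,:,::-1])
print(ims['top']['k1'])
Z=dict(jar_rim=.084,cap_knob=.102,cap=.064,tub=0,lid_edge=.07,cup=0,bur_block=0,cream_jar=0,bowl=0,mirror=0,rinse_bottle=0,jar=0)
for n,z in Z.items():
    uv={}
    for c in ims:
        l=eyes.place_of(c,n)
        for q in l[:2]: print(n,c,round(q['confidence'],2),np.round(q['centre'],1),at_z(ims[c],q['centre'],z).round(3))
        if l: uv[c]=l[0]['centre']
    if len(uv)==2: print('   tri',tri([ims[c] for c in uv],list(uv.values())).round(4))
print(manip.get_state())
E
```

```text
-0.1205300185023123
jar_rim scene 0.85 [234.5 228.4] [ 0.535 -0.147  0.084]
jar_rim top 0.59 [332.  241.1] [ 0.536 -0.154  0.084]
   tri [ 0.5368 -0.1529  0.0884]
cap_knob scene 0.62 [232.7 223.7] [ 0.532 -0.151  0.102]
cap_knob top 0.97 [329.6 239.1] [ 0.539 -0.146  0.102]
cap_knob top 0.39 [200.6 238.6] [0.541 0.198 0.102]
   tri [ 0.5354 -0.1485  0.1021]
cap scene 0.58 [233.6 235.1] [ 0.535 -0.152  0.064]
cap top 0.91 [324.9 242.4] [ 0.535 -0.137  0.064]
   tri [ 0.5325 -0.1405  0.0567]
tub scene 0.61 [301.2 201.7] [0.576 0.203 0.   ]
tub top 0.71 [206.3 229.2] [0.584 0.201 0.   ]
tub top 0.56 [384.4 176. ] [ 0.743 -0.326  0.   ]
   tri [0.5806 0.1983 0.005 ]
lid_edge scene 0.87 [295.2 179.9] [0.543 0.215 0.07 ]
lid_edge top 0.72 [200.4 236.5] [0.551 0.204 0.07 ]
   tri [0.5498 0.2026 0.0782]
cup scene 0.93 [243.3 218.9] [0.463 0.013 0.   ]
cup top 0.69 [275.9 266.2] [ 0.476 -0.002  0.   ]
cup top 0.48 [200.2 235.7] [0.564 0.218 0.   ]
   tri [ 0.4741 -0.0028  0.0132]
bur_block scene 0.9 [280.1 239.3] [ 0.618 -0.024  0.   ]
bur_block top 0.58 [285.1 214.5] [ 0.627 -0.029  0.   ]
 
[... 811 characters left out ...]
1421 -0.0031]
{'clock': 1.3, 'qpos': array([-1.23598639e+00,  2.75894556e-01,  1.50491556e+00, -6.73151364e-06,
        1.36070807e+00, -1.21003291e-01]), 'qd': array([-0.00072894, -0.00044577, -0.00134008, -0.00051726, -0.00066426,
        0.00212545]), 'effort': array([-9.73593114e-05, -4.16657388e+01, -2.46099579e+01, -3.07291948e-04,
        1.29765872e-04,  1.69098092e-05]), 'position': array([ 0.25310883, -0.51631784,  0.24532491]), 'ee_rot': array([3.73743471e-05, 9.74141347e-01, 2.25939450e-01, 7.00054076e-07]), 'contact_force': array([-0.4646165 ,  0.40904093, -0.06074175]), 'moment': array([-0.00720767, -0.06651552, -0.00109604]), 'gripper_force': 0.0, 'width': 0.08521077874349899}
```

```bash
python3 - <<'E'
from h import *
out=[]
for c in('scene','top'):
    f=cv2.imread(f'pics/{c}0.png'); x=(200,150) if c=='scene' else (160,170)
    out.append(cv2.resize(f[x[1]:x[1]+150,x[0]:x[0]+200],(800,600),interpolation=cv2.INTER_CUBIC))
    im=eyes.get_image(c)
    m=eyes.regions_of(c,'cap_knob'); print(c,[(round(q['confidence'],2),q['bbox']) for q in m])
    l=eyes.regions_of(c,'tub_lid'); print(c,[(round(q['confidence'],2),q['bbox'],np.argwhere(q['mask']).mean(0)[::-1]) for q in l])
v=np.hstack([cv2.resize(o,(400,300)) for o in out]);
cv2.imwrite('pics/a.png',cv2.resize(out[0],(800,600)));cv2.imwrite('pics/b.png',out[1])
E
```

```text
scene [(0.9, [222.3, 216.6, 246.6, 239.5])]
scene [(0.91, [292.7, 176.2, 318.7, 192.5], array([306.06586826, 184.86227545]))]
top [(0.6, [316.3, 229.8, 345.9, 254.5])]
top [(0.92, [188.0, 211.1, 215.6, 240.5], array([200.45310245, 225.34487734]))]
```

View pics/a.png

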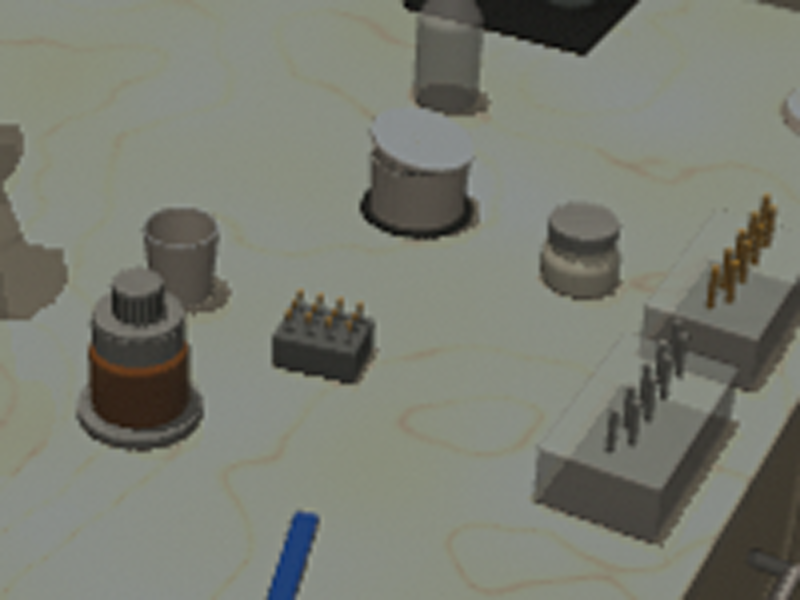

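View pics/b.png

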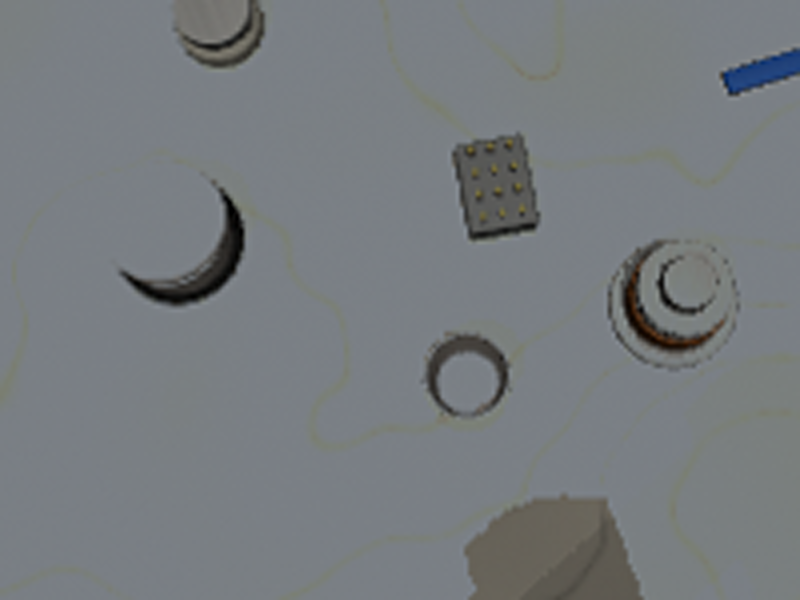

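The scene crop shows the knobbed cap at about (234,221) px with its foot at (235,251). The lid is at (305,185), with the raised side towards the robot. In the top crop the knob is at (332,240) and the cream jar has no knob. I'll refine these positions and work out the shifts.

```bash
cat >> h.py <<'E'
from scipy.spatial.transform import Rotation as Ro
def shift(target):
    s=manip.get_state(); q=s['ee_rot']; R=Ro.from_quat([q[1],q[2],q[3],q[0]])
    return (R.inv().apply(np.array(target)-s['position'])/.5).round(4), R.as_matrix().round(3)
E
python3 - <<'E'
from h import *
S,T=eyes.get_image('scene'),eyes.get_image('top')
A=lambda im,uv,z:print(at_z(im,uv,z)[:2].round(4))
print('knob');A(S,(234.5,220.7),.115);A(T,(332.2,240.2),.115)
print('foot');A(S,(235,251.2),.006);A(T,(328.3,245.7),.006)
print('tub foot');A(S,(304.3,201.8),.003);A(T,(204.5,230.7),.003)
print('lid');A(S,(306,184.8),.07);A(T,(201.3,225.6),.07)
for n in ('jar','tub','cap_knob','cap'):
    for c,im in(('scene',S),('top',T)):
        for q in eyes.regions_of(c,n)[:1]:
            print(n,c,q['confidence'],q['bbox'])
print(shift([.549,.202,.20]))
E
```

```text
knob
[ 0.5388 -0.152 ]
[ 0.5341 -0.1513]
foot
[ 0.5368 -0.1503]
[ 0.5338 -0.1523]
tub foot
[0.5869 0.2039]
[0.5786 0.2052]
lid
[0.5891 0.2045]
[0.5818 0.2028]
jar scene 0.93 [218.7, 240.0, 250.8, 264.7]
jar top 0.53 [309.1, 230.3, 343.7, 264.9]
tub scene 0.98 [291.1, 173.7, 321.5, 207.8]
tub top 0.78 [185.3, 211.1, 223.0, 247.6]
cap_knob scene 0.83 [224.5, 217.0, 246.7, 241.1]
cap_knob top 0.86 [316.2, 229.3, 343.1, 256.8]
cap scene 0.65 [223.1, 218.1, 247.0, 241.8]
cap top 0.71 [313.9, 231.7, 344.7, 255.4]
(array([ 1.1637, -1.0296,  0.0905]), array([[ 0.898,  0.44 ,  0.   ],
       [ 0.44 , -0.898, -0.   ],
       [-0.   ,  0.   , -1.   ]]))
```

```bash
python3 -m creep '[[0,0.58,-0.52,0,0],[0,0.58,-0.52,0,0],[0,0.58,-0.52,0,0],[0,0.58,-0.52,0,0],[0,0.58,-0.52,0,0],[0,0.58,-0.52,0,0],[0,0.58,-0.52,0,0],[0,0.58,-0.52,0,0],[0,0.58,-0.52,0,0],[0,0.58,-0.52,0,0]]' 40
python3 -c "
from h import *
print(shift([.550,.203,.11]))"
```

```text
clock: 3.1
position: [0.3992, -0.1547, 0.2455]
ee_rot: [0.001, 0.974, 0.227, -0.0]
contact_force: [-0.2, 0.1, 0.8]
width: 0.0001
gripper_force: 0.0
(array([ 0.5872, -0.5084,  0.2703]), array([[ 0.897,  0.443,  0.   ],
       [ 0.443, -0.897, -0.001],
       [-0.   ,  0.001, -1.   ]]))
```

```bash
python3 -m creep '[[0,0.587,-0.509,0,0],[0,0.587,-0.509,0,0],[0,0.587,-0.509,0,0],[0,0.587,-0.509,0,0],[0,0.587,-0.509,0,0],[0,0.587,-0.509,0.1,0],[0,0.587,-0.509,0.2,0],[0,0.587,-0.509,0.25,0],[0,0.587,-0.509,0.25,0],[0,0.587,-0.509,0.25,0]]'
python3 - <<'E'
from h import *
print(shift([.550,.203,.073]))
for c in('scene','top'):
    im=eyes.get_image(c); cv2.imwrite(f'pics/{c}1.png',im['frame'][:,:,::-1])
f=cv2.imread('pics/scene1.png')[120:240,240:360];g=cv2.imread('pics/top1.png')[170:290,150:270]
cv2.imwrite('pics/c.png',np.hstack([cv2.resize(f,(400,400),interpolation=2),cv2.resize(g,(400,400),interpolation=2)]))
E
```

```text
clock: 4.1
position: [0.5493, 0.2023, 0.1149]
ee_rot: [-0.0, 0.974, 0.226, -0.004]
contact_force: [-1.6, -0.1, 0.1]
width: -0.0001
gripper_force: 0.0
(array([ 0.0026, -0.0005,  0.0837]), array([[ 0.898,  0.44 , -0.009],
       [ 0.44 , -0.898, -0.002],
       [-0.009, -0.002, -1.   ]]))
```

View pics/c.png

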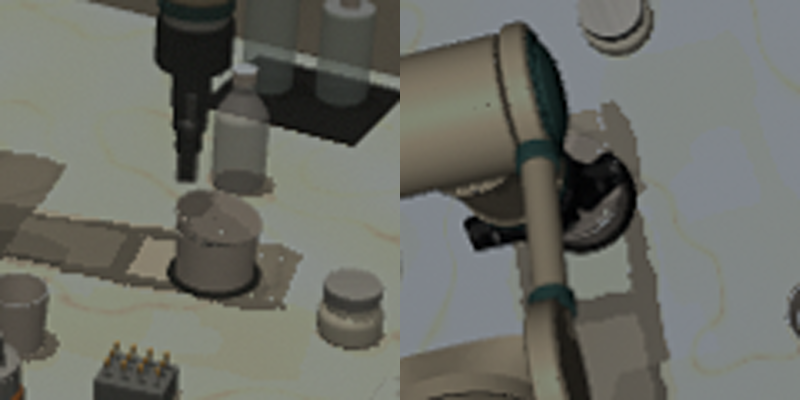

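The fingertips (crop left, 187,180) hang just above the lid's raised near side. I'll press down gently.

```bash
python3 -m creep '[[0,0,0,0.02,0],[0,0,0,0.04,0],[0,0,0,0.05,0],[0,0,0,0.06,0],[0,0,0,0.066,0],[0,0,0,0.07,0],[0,0,0,0.074,0],[0,0,0,0.078,0],[0,0,0,0.078,0]]'
```

```text
clock: 5.1
position: [0.5492, 0.2018, 0.0815]
ee_rot: [0.0, 0.974, 0.226, -0.001]
contact_force: [-2.5, -1.3, 1.4]
width: -0.0004
gripper_force: 1.3
```

```bash
python3 -m creep '[[0,0,0,0.004,0],[0,0,0,0.007,0],[0,0,0,0.01,0],[0,0,0,0.01,0],[0,0,0,0.01,0]]'; python3 -m creep '[[0,0,0,0.003,0],[0,0,0,0.005,0],[0,0,0,0.005,0]]'
```

```text
clock: 5.6
position: [0.551, 0.2026, 0.0764]
ee_rot: [-0.0, 0.974, 0.226, 0.001]
contact_force: [-0.8, 0.8, 1.4]
width: -0.0001
gripper_force: 0.5
clock: 5.9
position: [0.5511, 0.2026, 0.075]
ee_rot: [0.0, 0.974, 0.226, 0.001]
contact_force: [-3.6, -0.3, 9.0]
width: 0.0001
gripper_force: 4.7
```

```bash
python3 -m creep '[[0,0,0,0.003,0],[0,0,0,0.006,0],[0,0,0,0.006,0],[0,0,0,0.006,0]]'; python3 -m creep '[[0,0,0,0.004,0],[0,0,0,0.006,0],[0,0,0,0.006,0]]'
```

```text
clock: 6.3
position: [0.5511, 0.2027, 0.0747]
ee_rot: [0.0, 0.974, 0.226, 0.001]
contact_force: [-8.0, -2.0, 25.5]
width: 0.0002
gripper_force: 12.6
clock: 6.6
position: [0.5511, 0.2027, 0.0745]
ee_rot: [0.0, 0.974, 0.226, 0.002]
contact_force: [-12.4, -3.5, 41.8]
width: -0.0001
gripper_force: 20.7
```

The lid has met its hard stop with the tip at about 61 mm, so it is home. Next I'll lift and move to the jar.

```bash
python3 -m creep '[[0,0,0,-0.06,0],[0,0,0,-0.16,0],[0,0,0,-0.26,0],[0,0,0,-0.26,0]]'; python3 -c "
from h import *
print(shift([.536,-.1515,.19]))"
```

```text
clock: 7.0
position: [0.556, 0.2039, 0.2055]
ee_rot: [-0.0, 0.974, 0.226, 0.009]
contact_force: [-0.0, 1.0, -0.4]
width: -0.0
gripper_force: 0.0
(array([-0.3493,  0.6205,  0.0274]), array([[ 0.898,  0.44 ,  0.017],
       [ 0.44 , -0.898,  0.004],
       [ 0.017,  0.004, -1.   ]]))
```

```bash
python3 -m creep '[[1,-0.34,0.622,0,0],[1,-0.34,0.622,0,0],[1,-0.34,0.622,0,0],[1,-0.34,0.622,0,0],[1,-0.34,0.622,0,0],[1,-0.34,0.622,0,0],[1,-0.34,0.622,0,0],[1,-0.34,0.622,0,0],[1,-0.34,0.622,0,0],[1,-0.34,0.622,0,0]]'; python3 - <<'E'
from h import *
print(shift([.536,-.1515,.107]), manip.get_state()['qpos'])
S,T=eyes.get_image('scene'),eyes.get_image('top')
for n in('tub_lid','lid_edge','cap_knob'):
    print(n,[(round(q['confidence'],2),q['centre']) for c in('scene','top') for q in eyes.place_of(c,n)[:1]],[at_z(im,q['centre'],z)[:2].round(4) for c,im in(('scene',S),('top',T)) for z in [.102 if n=='cap_knob' else .061] for q in eyes.place_of(c,n)[:1]])
for c,im in(('scene',S),('top',T)): cv2.imwrite(f'pics/{c}2.png',im['frame'][:,:,::-1])
f=cv2.imread('pics/scene2.png')[130:280,190:340];g=cv2.imread('pics/top2.png')[170:320,260:410]
cv2.imwrite('pics/d.png',np.hstack([cv2.resize(f,(400,400),interpolation=2),cv2.resize(g,(400,400),interpolation=2)]))
E
```

```text
clock: 8.0
position: [0.535, -0.1507, 0.1973]
ee_rot: [-0.0, 0.974, 0.226, 0.0]
contact_force: [0.3, -0.3, -0.5]
width: 0.0853
gripper_force: 0.0
(array([0.0011, 0.0025, 0.1806]), array([[ 0.898,  0.44 , -0.   ],
       [ 0.44 , -0.898,  0.001],
       [ 0.   , -0.001, -1.   ]])) [-4.00332070e-01  2.78585183e-01  1.62441423e+00  9.60968658e-04
  1.23901407e+00  7.14202543e-01]Traceback (most recent call last):
  File "<stdin>", line 5, in <module>
ValueError: it knows: bowl, bur_block, cap, cap_knob, cream_jar, cup, jar, jar_rim, lid_edge, mirror, rinse_bottle, tub
```

```bash
python3 - <<'E'
from h import *
S,T=eyes.get_image('scene'),eyes.get_image('top')
for c,im in(('scene',S),('top',T)):
  for n,z in(('lid_edge',.061),('cap_knob',.102),('jar',0)):
    print(n,c,[(round(q['confidence'],2),at_z(im,q['centre'],z)[:2].round(4)) for q in eyes.place_of(c,n)[:1]])
  cv2.imwrite(f'pics/{c}2.png',im['frame'][:,:,::-1])
f=cv2.imread('pics/scene2.png')[130:280,190:340];g=cv2.imread('pics/top2.png')[170:320,230:380]
cv2.imwrite('pics/d.png',np.hstack([cv2.resize(f,(400,400),interpolation=2),cv2.resize(g,(400,400),interpolation=2)]))
E
```

```text
lid_edge scene [(0.7, array([0.5549, 0.1941]))]
cap_knob scene []
jar scene [(0.86, array([ 0.532 , -0.1485]))]
lid_edge top [(0.88, array([0.5575, 0.2008]))]
cap_knob top [(0.51, array([ 0.5365, -0.1512]))]
jar top [(0.53, array([ 0.5343, -0.1486]))]
```

View pics/d.png

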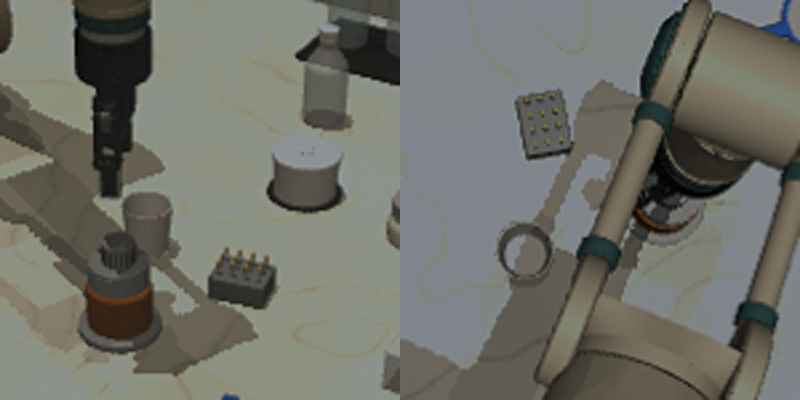

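The lid is level on the tub (crop left, 307,160), and the gripper is over the knob (118,245). Next I'll descend and spin the last joint to mid-range.

```bash
python3 -m creep '[[1,0.001,0.001,0.03,-0.02],[1,0.001,0.001,0.06,-0.04],[1,0.001,0.001,0.09,-0.06],[1,0.001,0.001,0.12,-0.08],[1,0.001,0.001,0.14,-0.1],[1,0.001,0.001,0.155,-0.114],[1,0.001,0.001,0.17,-0.114],[1,0.001,0.001,0.18,-0.114],[1,0.001,0.001,0.184,-0.114],[1,0.001,0.001,0.184,-0.114]]'
python3 -m creep '[[0.45,0,0,0,0],[0.45,0,0,0,0],[0.38,0,0,0,0],[0.3,0,0,0,0],[0.3,0,0,0,0],[0.2,0,0,0,0],[0.2,0,0,0,0]]' 40
python3 -c "
from h import *
s=manip.get_state();print(s['qpos'],s['moment'],s['contact_force'])"
```

```text
clock: 9.5
position: [0.5355, -0.1518, 0.1057]
ee_rot: [-0.0, 0.833, 0.553, -0.0]
contact_force: [-0.4, 0.4, -0.2]
width: 0.0853
gripper_force: 0.0
clock: 10.2
position: [0.5359, -0.152, 0.1063]
ee_rot: [0.0, 0.833, 0.553, 0.0]
contact_force: [-0.3, -0.5, 4.0]
width: 0.0347
gripper_force: 40.2
[-4.01267253e-01  3.61501201e-01  1.75141814e+00 -8.42788724e-05
  1.02756927e+00 -2.46496721e-03] [ 0.02331852  0.02402295 -0.03345359] [-0.27014787 -0.54997495  4.00972945]
```

```bash
cat > m.sh <<'E'
python3 -c "
from h import *
s=manip.get_state();print('q6',s['qpos'][5].round(3),'M',s['moment'].round(3),s['position'].round(4),s['contact_force'].round(1))"
E
for i in 1; do :; done
python3 -m creep '[[0.2,0,0,0,0.01],[0.2,0,0,0,0.02],[0.2,0,0,0,0.02]]' 25; sh m.sh
python3 -m creep '[[0.2,0,0,0,0.007],[0.2,0,0,0,0.014],[0.2,0,0,0,0.014]]'; sh m.sh
```

```text
clock: 10.5
position: [0.5358, -0.152, 0.1063]
ee_rot: [0.0, 0.866, 0.5, 0.0]
contact_force: [0.2, -0.8, 5.3]
width: 0.0346
gripper_force: 40.4
q6 0.123 M [ 0.02   0.04  -0.045] [ 0.5358 -0.152   0.1063] [ 0.2 -0.8  5.3]
clock: 10.8
position: [0.5359, -0.152, 0.1063]
ee_rot: [0.001, 0.887, 0.461, 0.0]
contact_force: [0.3, -0.7, 5.0]
width: 0.0347
gripper_force: 40.4
q6 0.21 M [ 0.082  0.067 -0.079] [ 0.5359 -0.152   0.1063] [ 0.3 -0.7  5. ]
```

```bash

python3 -m creep '[[0.2,0,0,0,0.007],[0.2,0,0,0,0.014],[0.2,0,0,0,0.014]]' |tail -1; sh m.sh
python3 -m creep '[[0.2,0,0,0,0.007],[0.2,0,0,0,0.014],[0.2,0,0,0,0.014]]'|tail -1; sh m.sh
```

```text
gripper_force: 40.4
q6 0.298 M [ 0.017  0.059 -0.008] [ 0.5359 -0.152   0.1063] [ 0.1 -0.7  5.1]
gripper_force: 40.4
q6 0.386 M [ 0.01   0.051 -0.077] [ 0.5359 -0.152   0.1063] [-0.  -0.9  5. ]
```

```bash

python3 -m creep '[[0.2,0,0,0,0.007],[0.2,0,0,0,0.014],[0.2,0,0,0,0.014]]' |tail -1; sh m.sh
python3 -m creep '[[0.2,0,0,0,0.007],[0.2,0,0,0,0.014],[0.2,0,0,0,0.014]]'|tail -1; sh m.sh
python3 -m creep '[[0.2,0,0,0,0.007],[0.2,0,0,0,0.014],[0.2,0,0,0,0.014]]'|tail -1; sh m.sh
```

```text
gripper_force: 40.4
q6 0.474 M [-0.045  0.065 -0.072] [ 0.5359 -0.152   0.1063] [ 0.  -0.8  5.4]
gripper_force: 40.4
q6 0.562 M [ 0.003  0.079 -0.066] [ 0.5359 -0.152   0.1063] [0.6 0.2 5.1]
gripper_force: 40.4
q6 0.65 M [-0.007  0.017 -0.073] [ 0.5359 -0.152   0.1063] [-0.2  1.1  5.1]
```

There's no stop past 0.65 rad and the moment is still low, so this is the loosening way. I'll carry on.

```bash

python3 -m creep '[[0.2,0,0,0,0.012],[0.2,0,0,0,0.024],[0.2,0,0,0,0.036],[0.2,0,0,0,0.036]]' |tail -1; sh m.sh
python3 -m creep '[[0.2,0,0,0,0.012],[0.2,0,0,0,0.024],[0.2,0,0,0,0.036],[0.2,0,0,0,0.036]]' |tail -1; sh m.sh
python3 -m creep '[[0.2,0,0,0,0.008],[0.2,0,0,0,0.016],[0.2,0,0,0,0.016]]' |tail -1; sh m.sh
```

```text
gripper_force: 40.4
q6 0.877 M [ 0.032  0.029 -0.008] [ 0.5359 -0.152   0.1063] [ 0.8 -0.6  5.4]
gripper_force: 40.4
q6 1.103 M [-0.033  0.073 -0.01 ] [ 0.5359 -0.152   0.1063] [-0.1 -0.2  4.7]
gripper_force: 40.4
q6 1.203 M [-0.008  0.002 -0.014] [ 0.5359 -0.1521  0.1063] [0.7 0.3 4.8]
```

```bash

python3 -m creep '[[0.2,0,0,0,0.008],[0.2,0,0,0,0.016],[0.2,0,0,0,0.016]]' |tail -1; sh m.sh
python3 -m creep '[[0.2,0,0,0,0.008],[0.2,0,0,0,0.016],[0.2,0,0,0,0.016]]' |tail -1; sh m.sh
python3 -m creep '[[0.2,0,0,0,0.008],[0.2,0,0,0,0.016],[0.2,0,0,0,0.016]]' |tail -1; sh m.sh
```

```text
gripper_force: 40.4
q6 1.304 M [ 0.042  0.039 -0.043] [ 0.5359 -0.152   0.1063] [0.4 0.5 5.1]
gripper_force: 40.4
q6 1.404 M [-0.052  0.032 -0.072] [ 0.5359 -0.152   0.1063] [0.9 0.7 5.3]
gripper_force: 40.4
q6 1.505 M [-0.074 -0.071 -0.084] [ 0.536  -0.152   0.1063] [-0.2  0.9  5.3]
```

Now I'll do a gentle lift test: a 4 mm raise, watching the force.

```bash

python3 -m creep '[[0.2,0,0,0,0.008],[0.2,0,0,0,0.016],[0.2,0,0,0,0.016]]' |tail -1; sh m.sh
python3 -m creep '[[0.2,0,0,-0.003,0],[0.2,0,0,-0.006,0],[0.2,0,0,-0.008,0],[0.2,0,0,-0.008,0]]' |tail -1; sh m.sh
```

```text
gripper_force: 40.4
q6 1.605 M [-0.017  0.064 -0.048] [ 0.5359 -0.152   0.1063] [ 0.3 -0.4  5.3]
gripper_force: 40.1
q6 1.606 M [0.018 0.005 0.   ] [ 0.5353 -0.1517  0.1096] [-0.1  0.3 -2.4]
```

```bash

python3 -m creep '[[0.2,0,0,-0.004,0],[0.2,0,0,-0.008,0],[0.2,0,0,-0.008,0]]' |tail -1; sh m.sh
```

```text
gripper_force: 40.1
q6 1.606 M [-0.042  0.035  0.   ] [ 0.5357 -0.1519  0.1141] [ 0.4  0.3 -0.7]
```

The cap lifts freely, so I'll raise it straight up another 75 mm or so.

```bash

python3 -m creep '[[0.2,0,0,-0.02,0],[0.2,0,0,-0.04,0],[0.2,0,0,-0.06,0],[0.2,0,0,-0.08,0],[0.2,0,0,-0.1,0],[0.2,0,0,-0.12,0],[0.2,0,0,-0.14,0],[0.2,0,0,-0.15,0],[0.2,0,0,-0.15,0],[0.2,0,0,-0.15,0]]' |tail -1; sh m.sh
python3 - <<'E'
from h import *
S=eyes.get_image('scene')['frame'][:,:,::-1];T=eyes.get_image('top')['frame'][:,:,::-1]
cv2.imwrite('pics/e.png',np.hstack([cv2.resize(S[130:280,190:340],(400,400),interpolation=2),cv2.resize(T[170:320,230:380],(400,400),interpolation=2)]))
E
```

```text
gripper_force: 40.0
q6 1.606 M [-0.042 -0.002 -0.069] [ 0.5353 -0.1518  0.1886] [ 0.9 -0.3 -1.4]
```

View pics/e.png

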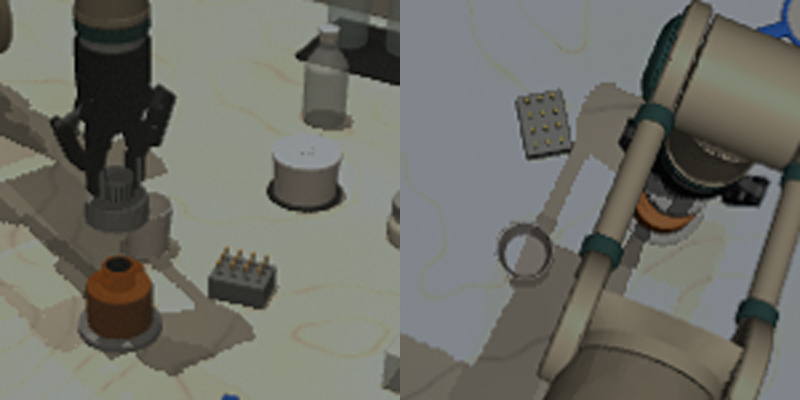

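The cap (crop left, 117,205) is held level and about 82 mm above the open neck (118,265). The tub is shut and the bystanders in view haven't moved, so I'm handing it in.

```bash
python3 -c "
from rig import manip
print(manip.sign_off())"
```

```text
the job is handed in; nothing more can be done
None
```

The job is handed in, with the tub's lid pressed home and the cap unscrewed in the first direction tried and held level about 82 mm above its place on the neck; the sign-off gave no verdict.

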